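# Sort the bath fittings and sample vials after the lab move

## Task

Sort the loose bench parts after the move: put both aluminium reducing rings flat over the upright post, the large one at the bottom and the small one on top of it; stand the two brown sample vials in the divided grey tray, one in each compartment; and stand the white tapered stopper in the round dish, on its wide head as it stands now. Do not knock over the small glass beaker.

Things in the scene. Friction and masses are not known exactly. Their poses are not given: they have to be found in the camera images.
- ring_large_mid (a point): Large bath reducing ring of bare aluminium, 64 mm outer diameter, 34 mm hole, 18 mm high, lying flat, 77 to 155 g. The point is at the centre of the hole, half-way up (9 mm above its underside); z is its axis, up.
- ring_small_mid (a point): Small bath reducing ring of bare aluminium, 48 mm outer diameter, 34 mm hole, 18 mm high, lying flat, 42 to 85 g. The point is at the centre of the hole, half-way up (9 mm above its underside); z is its axis, up.
- vial_a_mid (a point): Sample vial, 50 mm tall, 34 mm in diameter, body of brown glass, white screw cap 32 mm in diameter and 11 mm high; stands upright, 40 to 85 g. The point is at its centre, 25 mm above its underside; z is its axis, up. The two vials are alike.
- vial_b_mid (a point): Other sample vial, 50 mm tall, 34 mm in diameter, body of brown glass, white screw cap 32 mm in diameter and 11 mm high; stands upright, 40 to 85 g. The point is at its centre, 25 mm above its underside; z is its axis, up. The two vials are alike.
- stopper_mid (a point): White plastic tapered stopper standing upside down on its wide flat head, 40 mm tall in all, 35 to 70 g: the head is the lowest 14 mm, 36 mm in diameter; above it the plug tapers from 25 mm to 18 mm in diameter. The point is on its axis, half-way up (20 mm above its underside); z is its axis, up. Best gripped by the head.
- post: Fixed ring stand: a round grey base plate 88 mm in diameter and 6 mm thick with an upright steel post in the middle, 16 mm in diameter with a tapered tip, its top 50 mm above the bench. Origin on the axis at bench level, z up. With the large ring lying on the base its centre is 15 mm above the origin; the centre of the small ring on top of it is at 33 mm.
- tray: Fixed light grey plastic tray, 64 mm (its x) by 128 mm (its y), floor 4 mm thick, walls 4 mm thick and 14 mm high in all; one divider across the middle makes two rectangular compartments 56 mm by 58 mm, centred at y = +31 mm and y = -31 mm of the tray. Origin at the centre of its underside on the bench, z up.
- dish: Fixed round light grey plastic dish with nothing in it, 110 mm outer diameter, 104 mm inside, floor 4 mm thick, rim 10 mm above the bench. Origin at the centre of its underside on the bench, z up.
- beaker: Small empty glass beaker, 54 mm tall, 44 mm in diameter at the rim, standing loose among the parts; it is not to be sorted and must not be knocked over. Origin at the centre of its underside, z up.
Things that resemble listed ones, but are neither listed nor needed, are in the scene too. What is shaped like the part that bears vial_b_mid but red is not meant.

How it is judged:
At the end, for the whole second after the job is handed in: Rings flat on the post, large below small (13 mm of the axis, 4 mm in height); a vial upright in each compartment (14 mm of its centre) on the floor; stopper on its head on the dish floor (36 mm of centre); tilts under 0.1 rad, beaker under 0.3; all at rest (under 0.02 m/s) (horizontal distance between each of ring_large_mid, ring_small_mid and post below 0.013 m and z of ring_large_mid in the frame of post between 0.011 and 0.019 m and angle between each of ring_large_mid, ring_small_mid, vial_a_mid, vial_b_mid, stopper_mid's own z axis and vertical below 0.1 rad and z of ring_small_mid in the frame of post between 0.029 and 0.037 m and ((x of vial_a_mid in the frame of tray between -0.014 and 0.014 m and y of vial_a_mid in the frame of tray between 0.017 and 0.045 m and z of vial_a_mid in the frame of tray between 0.025 and 0.033 m and x of vial_b_mid in the frame of tray between -0.014 and 0.014 m and y of vial_b_mid in the frame of tray between -0.045 and -0.017 m and z of vial_b_mid in the frame of tray between 0.025 and 0.033 m) or (x of vial_a_mid in the frame of tray between -0.014 and 0.014 m and y of vial_a_mid in the frame of tray between -0.045 and -0.017 m and z of vial_a_mid in the frame of tray between 0.025 and 0.033 m and x of vial_b_mid in the frame of tray between -0.014 and 0.014 m and y of vial_b_mid in the frame of tray between 0.017 and 0.045 m and z of vial_b_mid in the frame of tray between 0.025 and 0.033 m)) and horizontal distance between stopper_mid and dish below 0.036 m and z of stopper_mid in the frame of dish between 0.02 and 0.028 m and linear speed of each of ring_large, ring_small, vial_a, vial_b, stopper below 0.02 m/s and angle between beaker's own z axis and vertical below 0.3 rad); the robot touches nothing.
It fails at once if the glass beaker is knocked over (angle between beaker's own z axis and vertical above 0.6 rad).
It also fails if it takes over 128 s, if anything falls off the work surface, if the arm or the gripper's body presses on something with over 40 N, if the wrist force passes 120 N, or if a joint passes its speed limit or range.

## Robot

A 6-joint arm with a two-finger parallel gripper is mounted at the origin on the work surface. World frame = base frame: x ahead of the robot, y to its left, z up, the work surface at z = 0. Lengths are in m, angles in rad, forces in N, time in s.
With the tool pointing down it reaches from about 0.375 to 0.9 m from the base axis. Payload 3.1 kg.
Tool frame: the origin (TCP) lies at the centre of the arm's flange, where the gripper is bolted on; the fingertips stand 173 mm ahead of it and the grasp point (between the pads) lies 155 mm ahead of it (tip_extent is the distance from the TCP to the fingertips, in m); z points along the fingers, y is the direction in which the jaws open and shut (so a half turn about z gives the same grasp; the last joint's range is limited). The gripper opens to 85 mm and grips with 20 to 120 N. Pads are 22 mm wide; open, the fingers measure 114 mm over their backs; the gripper's body (76 mm by 85 mm) begins 54 mm behind the grasp point. The pads swing forward as they close: fully open they stand 13 mm farther back than shut.
Start: joints at [1.05, 0.527, 1.433, -0, 1.181, -0.178], TCP at [0.209, 0.589, 0.405] pointing down, gripper open.
Joint ranges: [-3.08, 3.08], [-0.75, 2.2], [0.22, 2.44], [-1.43, 4.57], [0, 2.65], [-2.85, 2.85]. Speed limits (rad/s): [2.79, 2.79, 3.14, 3.14, 3.14, 3.14].

## Interface

Orientations are given as a unit quaternion [x, y, z, w].
In Python, from station import sense, snapshot, sign_off, tip_extent gives the robot as it stands. The module is installed in compiled form; this text tells all that it offers.
- The arm moves only by the tool servo_tool, never from a script. Its argument "rows" is a list of rows, each a list of 3 entries, a list of its own where there are three numbers: the shift along the tool's x, y, z in mm, then the turn about the tool's z in degrees, then the opening, from -1 (shut) to 1 (fully open), so that 0 is half open. A call has 1 to 8 rows; each row is the pose to reach, as a shift and turn from the pose measured when the call began, along the tool's axes at that moment; what a row does not reach only later rows make up. A row lasts 1/10 s, in which the tool goes at most 50 mm and 8.59 degrees, less where a joint would pass 70% of its speed; a pose out of reach is approached as far as the arm can. A call with a gripper value outside its range is refused whole. The fingers move at their own pace and stop on an object; "force" is the grip in N (left out, the last holds). Time passes only in rows, so rows that repeat a pose let the fingers close. It gives the time, the measured TCP pose, the force and the opening at its end, in the units of the state.
- sense(): the state, without advancing time (a new reading comes with each control period).
- snapshot(name): name is "scene" or "top"; returns a dict with "image" (420x560x3 uint8, blue, green, red), "z_map" (420x560 float32, m along the optical axis (not along the pixel's ray), 0 where there is no reading), "vertical_fov" (degrees; the focal length in pixels is half the picture's height over the tangent of half this angle, whatever the lens; pixels are square), "cx", "cy" (the principal point, pixels), "cam_to_world" (4x4, takes a point from camera to world coordinates). Camera axes: x right, y down, z forward; pixel columns grow to the right and rows downward; lengths in m; the calibration is good to about 2 mm. A picture is of the moment at which its call begins.
- sign_off(): hands the job in, once; it reports no verdict.
The state is a dict: "t": time; "q": joint angles; "qd": joint speeds; "tau": joint torques, N m; "tcp_pos": TCP position; "tool_rot": TCP orientation; "force": force on the tool from outside, world axes, zero at the start; "ft_torque": the same for the moment, N m; "finger_gap": opening from 0.0 (shut) to 1.0 (fully open).
Only numpy, scipy, OpenCV 4.12 (cv2) and the standard library are available. Lean on these libraries where they do the work, as an engineer would, in place of code of your own. Each camera call takes 0.05 s, during which the arm holds its last target. There are 200 camera calls.

## Working session

There is one attempt and no reset: what is moved stays moved. The work goes in short steps, Python scripts to look and compute and a tool call to move; the robot and the scene stay as the last step left them, time stands still between calls to the robot, and variables do not carry over. Pictures are saved under pics/ and viewed, about 12 in all and at most 16, crops included, and the job is handed in when it is done.

Besides the shell and the picture viewer there is one more tool, called after "Emit:" as a command line: name --argument value ..., lists and objects as JSON in quotes. servo_tool: Moves the arm, as the interface text tells. Its arguments: {"type":"object","properties":{"rows":{"type":"array"},"force":{"type":"number"}},"required":["rows"]}

```bash
mkdir -p pics; cat > h.py <<'E'
import numpy as np, cv2
from station import sense, snapshot, sign_off, tip_extent
def cloud(s):
    h,w=s['z_map'].shape; f=h/2/np.tan(np.radians(s['vertical_fov'])/2)
    v,u=np.mgrid[:h,:w]; z=s['z_map']
    P=np.stack([(u-s['cx'])/f*z,(v-s['cy'])/f*z,z,np.ones_like(z)],-1)@np.array(s['cam_to_world']).T
    P=P[...,:3]; P[z==0]=np.nan; return P
E
python3 - <<'E'
from h import *
for n in('scene','top'):
    s=snapshot(n); cv2.imwrite(f'pics/{n}0.png',s['image']); np.savez(f'{n}0.npz',P=cloud(s),im=s['image'])
    print(n,s['vertical_fov'],s['cx'],s['cy'],np.round(s['cam_to_world'],3).tolist(),(s['z_map']==0).mean())
st=sense();print({k:np.round(v,3).tolist() for k,v in st.items()},tip_extent)
E
```

```text
scene 55.687375699562644 278.87402484806717 214.11237590372835 [[-0.836, 0.459, -0.301, 0.835], [0.548, 0.682, -0.484, 0.433], [-0.017, -0.57, -0.822, 0.745], [0.0, 0.0, 0.0, 1.0]] 0.003860544217687075
top 42.58911019624529 284.0620247900712 205.002467201021 [[0.048, -0.972, 0.23, 0.328], [-0.999, -0.046, 0.014, -0.012], [-0.003, -0.231, -0.973, 1.161], [0.0, 0.0, 0.0, 1.0]] 0.0038477891156462585
{'t': 0.1, 'q': [1.05, 0.528, 1.434, -0.0, 1.181, -0.178], 'qd': [-0.0, -0.001, -0.003, 0.0, -0.0, -0.001], 'tau': [0.001, -44.331, -17.859, -0.0, 0.004, 0.0], 'tcp_pos': [0.209, 0.589, 0.404], 'tool_rot': [0.17, 0.985, -0.001, -0.0], 'force': [-0.272, 0.068, -0.07], 'ft_torque': [0.025, 0.028, 0.022], 'finger_gap': 1.0} 0.1734
```

View pics/scene0.png

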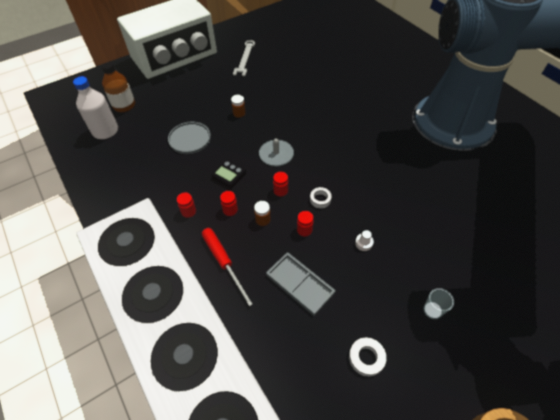

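View pics/top0.png

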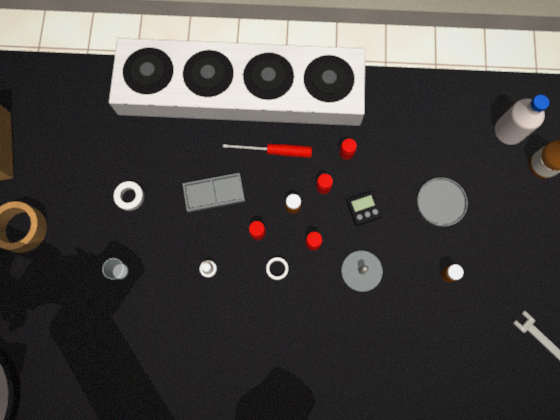

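The scene and top pictures show these parts, at top-view pixels:
- Large ring (128,196) and small ring (277,268).
- Stopper (208,268).
- Brown vials (294,202) and (453,272). They could be confused with the red look-alikes at (257,229), (314,240), (325,182) and (349,148), and with the large brown bottle at (548,160).
- Rings could be confused with the orange ring at (18,226), which isn't aluminium.
- Post (362,271), tray (213,192), dish (442,202), beaker (115,269).

The next step is to measure them from both views.

```bash
cat >> h.py <<'E'
def circ(p):
    A=np.c_[2*p,np.ones(len(p))]; x=np.linalg.lstsq(A,(p**2).sum(1),rcond=None)[0]
    return x[:2],np.sqrt(x[2]+x[:2]@x[:2])
def blob(P,c,r,zlo,zhi):
    m=(np.hypot(P[...,0]-c[0],P[...,1]-c[1])<r)&(P[...,2]>zlo)&(P[...,2]<zhi)
    return P[m]
def enc(q):
    c,r=cv2.minEnclosingCircle(q[:,:2].astype(np.float32)); return np.round(c,4).tolist(),round(r,4)
E
python3 - <<'E'
from h import *
T=np.load('top0.npz')['P'];S=np.load('scene0.npz')['P'];im=np.load('top0.npz')['im']
pix=dict(L=(128,183,),S=(277,259),stop=(207,266),va=(294,200),vb=(455,272),post=(362,268),tray=(213,192),dish=(442,202),beak=(115,269),r1=(257,227),r2=(314,238),r3=(325,180),r4=(349,146))
for k,(u,v) in pix.items():
    c=np.nanmedian(T[v-1:v+2,u-1:u+2].reshape(-1,3),0); print(k,np.round(c,3))
    R=dict(tray=.085,dish=.07,post=.055,L=.075,S=.06).get(k,.035)
    for n,P in(('top',T),('sc',S)):
        q=blob(P,c,R,.003,.12)
        if len(q)<10: print(n,len(q));continue
        zt=np.percentile(q[:,2],98); 
        t=q[q[:,2]>zt-.006]
        print('  ',n,len(q),'ztop %.4f'%zt,'enc all',enc(q),'top',enc(t),'med',np.round(t.mean(0)[:2],4))
for n,P in(('t',T),('s',S)):
    q=P[(np.abs(P[...,0]-.45)<.3)&(np.abs(P[...,1])<.3)];print(n,np.nanpercentile(q[:,2],[5,25,50]))
E
```

```text
L [0.633 0.35  0.019]
   top 801 ztop 0.0218 enc all ([0.6328, 0.3504], 0.0749) top ([0.6042, 0.3471], 0.032) med [0.6043 0.3471]
   sc 825 ztop 0.0181 enc all ([0.6059, 0.3484], 0.0321) top ([0.6057, 0.3483], 0.032) med [0.6063 0.3493]
S [0.48  0.014 0.019]
   top 431 ztop 0.0415 enc all ([0.4796, 0.0139], 0.06) top ([0.5261, 0.0503], 0.0059) med [0.5252 0.0505]
   sc 237 ztop 0.0177 enc all ([0.4831, 0.0274], 0.0495) top ([0.4831, 0.0274], 0.0495) med [0.4623 0.0143]
stop [0.455 0.159 0.039]
   top 273 ztop 0.0427 enc all ([0.4562, 0.1588], 0.0346) top ([0.4523, 0.1595], 0.0095) med [0.4524 0.1591]
   sc 246 ztop 0.0395 enc all ([0.4545, 0.1601], 0.0186) top ([0.4542, 0.1608], 0.0099) med [0.4546 0.1613]
va [ 0.602 -0.016  0.049]
   top 304 ztop 0.0539 enc all ([0.6023, -0.0165], 0.0349) top ([0.6, -0.0153], 0.0158) med [ 0.5999 -0.0153]
   sc 313 ztop 0.0495 enc all ([0.603, -0.0139], 0.0176) top ([0.6024, -0.0147], 0.0167) med [ 0.6022 -0.0136]
vb [ 0.466 -0.354  0.05 ]
   top 345 ztop 0.0532 enc all ([0.4677, -0.354], 0.0338) top ([0.4656, -0.3557], 0.0169) med [ 0.4662 -0.3554]
[... 1481 characters left out ...]

   sc 292 ztop 0.0496 enc all ([0.5227, -0.0607], 0.0171) top ([0.5226, -0.0613], 0.0165) med [ 0.5232 -0.0607]
r3 [ 0.65  -0.081  0.05 ]
   top 301 ztop 0.0542 enc all ([0.6498, -0.0806], 0.0348) top ([0.6483, -0.0813], 0.0161) med [ 0.6476 -0.0809]
   sc 307 ztop 0.0498 enc all ([0.6503, -0.0789], 0.0171) top ([0.6501, -0.0798], 0.0164) med [ 0.6502 -0.0793]
r4 [ 0.73 -0.13  0.05]
   top 322 ztop 0.0547 enc all ([0.7293, -0.1255], 0.0334) top ([0.73, -0.1307], 0.0158) med [ 0.73   -0.1311]
   sc 314 ztop 0.0501 enc all ([0.7328, -0.1299], 0.019) top ([0.7314, -0.1313], 0.0176) med [ 0.732  -0.1292]
t [-3.88011098e-03 -1.68276616e-03 -9.07374224e-05]
s [-0.00439631 -0.00307533 -0.0021211 ]
```

```bash
python3 - <<'E'
from h import *
T=np.load('top0.npz')['P'];S=np.load('scene0.npz')['P'];im=np.load('top0.npz')['im']
for n,P in(('t',T),('s',S)):
    dz=.003 if n=='t' else 0
    q=blob(P,(.461,.013),.034,.010,.03);print('S',n,len(q),enc(q),np.percentile(q[:,2],[50,98]))
    q=blob(P,(.622,.162),.08,.009,.03);print('tray',cv2.minAreaRect((q[:,:2]*1000).astype(np.float32)))
    q=blob(P,(.466,-.167),.05,.0035,.012);print('base',enc(q),np.median(q[:,2]))
a=im[170:290,95:300];b=im[170:290,290:475]
c=np.hstack([a,b]);cv2.imwrite('pics/crop1.png',cv2.resize(c,None,fx=2,fy=2,interpolation=cv2.INTER_CUBIC))
E
```

```text
S t 206 ([0.4598, 0.0123], 0.0242) [0.01706152 0.02159561]
tray ((621.3042602539062, 161.58535766601562), (65.40571594238281, 128.39601135253906), 14.252132415771484)
base ([0.4685, -0.1663], 0.0482) 0.0061478331277911025
S s 176 ([0.4622, 0.013], 0.0247) [0.01491822 0.01765644]
tray ((622.67919921875, 161.92723083496094), (65.63407135009766, 129.1548614501953), 13.446537971496582)
base ([0.4664, -0.1679], 0.0443) 0.0044064829398056116
```

View pics/crop1.png

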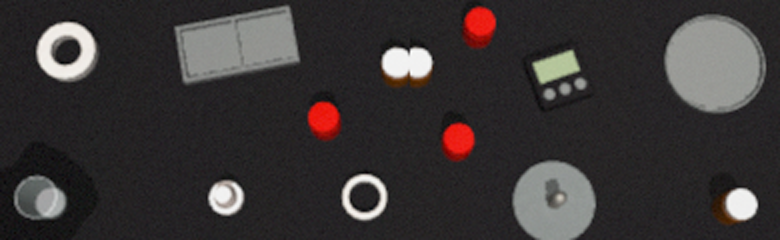

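Emit:
servo_tool --rows '[[[0,0,0],-8,0.9],[[0,0,0],-16,0.9],[[0,0,0],-19.6,0.9],[[0,0,0],-19.6,0.9]]' --force 40

```text
t: 0.5
tcp_pos: [0.2092, 0.5884, 0.4033]
tool_rot: [-0.0, 1.0, -0.001, -0.001]
force: [0.4, 0.5, 1.0]
finger_gap: 0.953
```

The crop confirms the choices: both rings, the stopper, and vials with white caps on brown glass. The doubled cap at (408,62) is only the crop seam. The jaws now lie along world y, so I'm going to the large ring.

Emit:
servo_tool --rows '[[[-42,-26,0],0,0.9],[[-84,-51,0],0,0.9],[[-126,-76,0],0,0.9],[[-168,-102,0],0,0.9],[[-210,-127,0],0,0.9],[[-252,-153,0],0,0.9],[[-294,-178,0],0,0.9],[[-336,-204,0],0,0.9]]'

```text
t: 1.3
tcp_pos: [0.5467, 0.3832, 0.403]
tool_rot: [0.001, 1.0, -0.001, -0.001]
force: [0.2, 0.7, 0.2]
finger_gap: 0.948
```

Emit:
servo_tool --rows '[[[-30,-18,40],0,0.9],[[-60,-36,80],0,0.9],[[-60,-36,120],0,0.9],[[-60,-36,130],0,0.9],[[-60,-36,130],0,0.9]]'

```text
t: 1.8
tcp_pos: [0.6053, 0.3465, 0.2704]
tool_rot: [0.001, 1.0, -0.002, -0.004]
force: [-0.7, 0.7, 0.9]
finger_gap: 0.946
```

Emit:
servo_tool --rows '[[[0,1.5,30],0,0.9],[[0,1.5,60],0,0.9],[[0,1.5,85],0,0.9],[[0,1.5,98],0,0.9],[[0,1.5,98],0,0.9]]'

```text
t: 2.3
tcp_pos: [0.6039, 0.3484, 0.1727]
tool_rot: [0.001, 1.0, -0.002, -0.004]
force: [-0.2, 0.4, 1.1]
finger_gap: 0.949
```

Emit:
servo_tool --rows '[[[0,0,0],0,0],[[0,0,0],0,0],[[0,0,0],0,0],[[0,0,0],0,0],[[0,0,0],0,0],[[0,0,0],0,0]]'

```text
t: 2.9
tcp_pos: [0.6047, 0.3493, 0.1758]
tool_rot: [0.001, 1.0, -0.001, -0.002]
force: [-1.9, 1.4, 6.9]
finger_gap: 0.728
```

Emit:
servo_tool --rows '[[[0,0,-10],0,-0.2],[[0,0,-40],0,-0.2],[[0,0,-80],0,-0.2],[[0,0,-110],0,-0.2],[[0,0,-124],0,-0.2],[[0,0,-124],0,-0.2]]'

```text
t: 3.5
tcp_pos: [0.606, 0.3498, 0.303]
tool_rot: [0.001, 1.0, -0.0, 0.0]
force: [0.3, -0.9, -2.1]
finger_gap: 0.732
```

```bash
python3 - <<'E'
from h import *
s=sense();print(s['tcp_pos'],s['force'],s['finger_gap'])
s=snapshot('scene');cv2.imwrite('pics/s2.png',s['image'][200:400,240:480].repeat(3,0).repeat(3,1))
P=cloud(s);q=blob(P,(.605,.35),.034,.07,.135);print(len(q),np.percentile(q[:,2],[1,5,50,95]))
E
```

```text
[0.60598567 0.34981623 0.30302322] [ 0.27059536 -0.94691806 -2.1009633 ] 0.7316253560852412
67 [0.12538187 0.12596963 0.13000446 0.13448778]
```

View pics/s2.png

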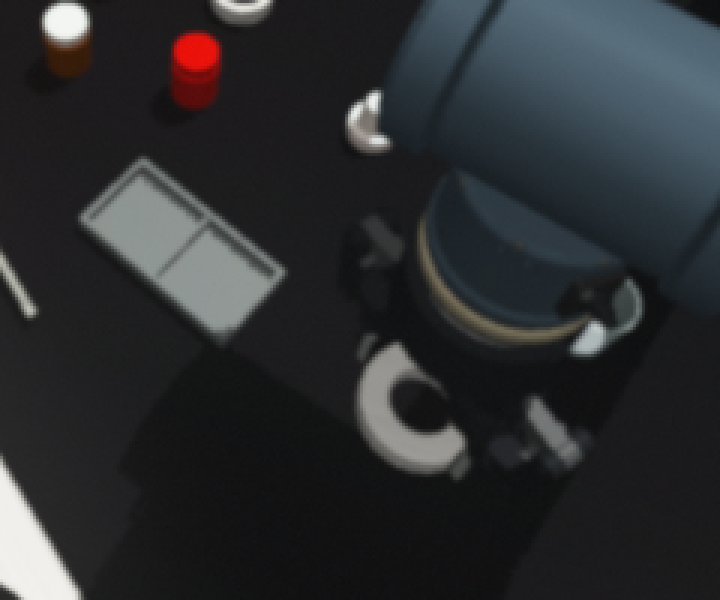

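The picture shows the ring held level between the pads at (420,410), clear of everything. Carrying it to the post.

Emit:
servo_tool --rows '[[[12,-46,0],0,-0.2],[[25,-92,0],0,-0.2],[[37,-138,0],0,-0.2],[[50,-184,0],0,-0.2],[[62,-230,0],0,-0.2],[[75,-276,0],0,-0.2],[[87,-322,0],0,-0.2],[[100,-368,0],0,-0.2]]'

```text
t: 4.35
tcp_pos: [0.5032, -0.0198, 0.2999]
tool_rot: [0.001, 1.0, -0.001, -0.004]
force: [1.3, 0.2, -1.8]
finger_gap: 0.735
```

Emit:
servo_tool --rows '[[[12,-46,0],0,-0.2],[[25,-92,0],0,-0.2],[[37,-120,0],0,-0.2],[[40,-140,0],0,-0.2],[[40,-150,0],0,-0.2],[[40,-150,0],0,-0.2]]'

```text
t: 4.95
tcp_pos: [0.4629, -0.1707, 0.2993]
tool_rot: [0.002, 1.0, -0.0, -0.004]
force: [0.0, 0.1, -1.1]
finger_gap: 0.733
```

Emit:
servo_tool --rows '[[[-3,3,0],0,-0.2],[[-3,3,20],0,-0.2],[[-3,3,45],0,-0.2],[[-3,3,70],0,-0.2],[[-3,3,90],0,-0.2],[[-3,3,106],0,-0.2],[[-3,3,112],0,-0.2],[[-3,3,112],0,-0.2]]'

```text
t: 5.75
tcp_pos: [0.4651, -0.1665, 0.1865]
tool_rot: [0.001, 1.0, 0.001, -0.005]
force: [-0.1, -0.6, -2.4]
finger_gap: 0.734
```

```bash
python3 - <<'E'
from h import *
s=sense();print(s['tcp_pos'],s['force'],s['finger_gap'])
s=snapshot('scene')
P=cloud(s);q=blob(P,(.466,-.168),.034,.01,.05);print(len(q),np.percentile(q[:,2],[1,5,50,80,95]))
E
```

```text
[ 0.46511536 -0.16647322  0.1864706 ] [-0.07669098 -0.55912948 -2.41318482] 0.7344536432201605
335 [0.01144594 0.01368602 0.02636777 0.03363132 0.04478624]
```

Emit:
servo_tool --rows '[[[0,0,3],0,-0.2],[[0,0,4],0,-0.2],[[0,0,4],0,0.9],[[0,0,4],0,0.9],[[0,0,4],0,0.9],[[0,0,4],0,0.9]]'

```text
t: 6.4
tcp_pos: [0.4653, -0.167, 0.1834]
tool_rot: [0.001, 1.0, -0.0, -0.004]
force: [-0.4, 0.7, 0.3]
finger_gap: 0.953
```

Emit:
servo_tool --rows '[[[0,0,-20],0,0.9],[[0,0,-50],0,0.9],[[0,0,-90],0,0.9],[[0,0,-90],0,0.9]]'

```text
t: 6.8
tcp_pos: [0.4673, -0.1677, 0.2774]
tool_rot: [0.001, 1.0, -0.003, -0.0]
force: [0.2, -0.7, -1.0]
finger_gap: 0.947
```

Emit:
servo_tool --rows '[[[0,45,0],0,0.6],[[0,90,0],0,0.6],[[4,135,0],0,0.6],[[4,175,0],0,0.6],[[4,180,0],0,0.6],[[4,180,0],0,0.6],[[4,180,0],0,0.6]]'

```text
t: 7.5
tcp_pos: [0.4641, 0.0116, 0.2763]
tool_rot: [0.001, 1.0, -0.003, -0.0]
force: [0.0, -0.5, 0.3]
finger_gap: 0.803
```

```bash
python3 - <<'E'
from h import *
s=sense();print(s['tcp_pos'],s['force'],s['finger_gap'])
for n in('scene','top'):
    s=snapshot(n);P=cloud(s);q=blob(P,(.466,-.168),.034,.013,.03);print(n,len(q),enc(q),np.percentile(q[:,2],[5,50,80,95]))
    for c in ((.601,-.015),(.538,.06)):
        q=blob(P,c,.03,.04,.06);print(len(q), enc(q) if len(q) else 0)
    cv2.imwrite(f'pics/{n}3.png',s['image'])
E
```

```text
[0.46407975 0.01156261 0.2762547 ] [ 0.03304225 -0.5292348   0.28501803] 0.8034987768429744
scene 337 ([0.4667, -0.1681], 0.0335) [0.01425404 0.02108137 0.02255391 0.02429243]
160 ([0.6015, -0.0142], 0.0163)
168 ([0.5396, 0.0598], 0.0163)
top 546 ([0.4655, -0.1688], 0.0334) [0.01869807 0.02352668 0.02544482 0.02707755]
181 ([0.6002, -0.0155], 0.0161)
0 0
```

View pics/scene3.png

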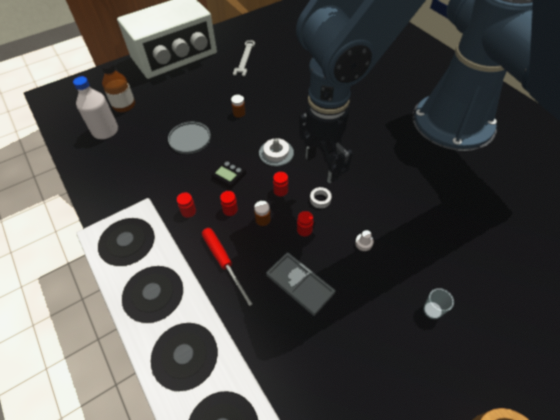

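Large ring lies flat on the post at (276,151), centred within about 1 mm, top at 24 mm. Now the small ring at (320,197).

Emit:
servo_tool --rows '[[[3,1,30],0,0.5],[[3,1,60],0,0.5],[[3,1,85],0,0.5],[[3,1,96],0,0.5],[[3,1,96],0,0.5]]'

```text
t: 8.1
tcp_pos: [0.461, 0.0105, 0.1791]
tool_rot: [0.003, 1.0, -0.002, -0.001]
force: [-0.6, -0.1, 0.3]
finger_gap: 0.747
```

Emit:
servo_tool --rows '[[[0,0,0],0,-0.4],[[0,0,0],0,-0.4],[[0,0,0],0,-0.4],[[0,0,0],0,-0.4],[[0,0,0],0,-0.4],[[0,0,0],0,-0.4]]'

```text
t: 8.7
tcp_pos: [0.4614, 0.0104, 0.18]
tool_rot: [0.003, 1.0, -0.003, -0.0]
force: [0.4, -0.6, 6.7]
finger_gap: 0.533
```

Emit:
servo_tool --rows '[[[0,0,-10],0,-0.4],[[0,0,-40],0,-0.4],[[0,0,-80],0,-0.4],[[0,0,-118],0,-0.4],[[0,0,-118],0,-0.4]]'

```text
t: 9.2
tcp_pos: [0.4626, 0.0112, 0.3025]
tool_rot: [0.003, 1.0, -0.004, 0.005]
force: [0.6, -0.9, -0.2]
finger_gap: 0.534
```

Emit:
servo_tool --rows '[[[-1,-45,0],0,-0.4],[[-3,-90,0],0,-0.4],[[-4,-135,0],0,-0.4],[[-4,-175,0],0,-0.4],[[-4,-180,0],0,-0.4],[[-4,-180,0],0,-0.4],[[-4,-180,0],0,-0.4]]'

```text
t: 9.9
tcp_pos: [0.4649, -0.1677, 0.3033]
tool_rot: [0.003, 1.0, -0.003, 0.003]
force: [0.7, -0.6, -0.2]
finger_gap: 0.532
```

```bash
python3 - <<'E'
from h import *
s=sense();print(s['tcp_pos'],s['force'],s['finger_gap'])
s=snapshot('scene');P=cloud(s)
p=s['tcp_pos'] if 'tcp_pos' in s else sense()['tcp_pos']
q=blob(P,p,.03,.09,.16);print(len(q),np.percentile(q[:,2],[1,5,50,95]) if len(q) else 0)
cv2.imwrite('pics/s4.png',s['image'][80:240,180:420].repeat(3,0).repeat(3,1))
E
```

```text
[ 0.46488822 -0.16769526  0.30334335] [ 0.73124161 -0.58271267 -0.20124753] 0.5318283033095529
256 [0.12166868 0.12289717 0.13782127 0.15676741]
```

View pics/s4.png

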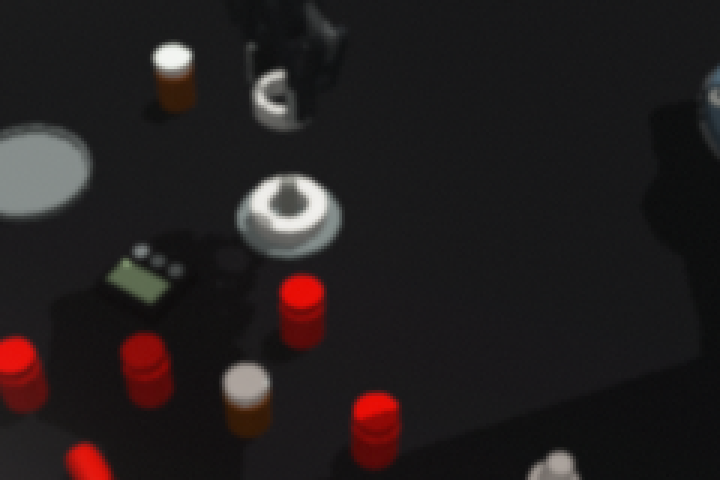

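The small ring is held level at (280,98), above the post with the large ring at (288,205). Lowering it.

Emit:
servo_tool --rows '[[[-1,0,20],0,-0.4],[[-1,0,45],0,-0.4],[[-1,0,65],0,-0.4],[[-1,0,82],0,-0.4],[[-1,0,92],0,-0.4],[[-1,0,98],0,-0.4],[[-1,0,99],0,-0.4],[[-1,0,99],0,-0.4]]'

```text
t: 10.75
tcp_pos: [0.4669, -0.1677, 0.2048]
tool_rot: [0.002, 1.0, -0.003, 0.004]
force: [-0.8, 0.1, -0.3]
finger_gap: 0.534
```

Emit:
servo_tool --rows '[[[0,0,0],0,0.5],[[0,0,0],0,0.5],[[0,0,0],0,0.5],[[0,0,0],0,0.5],[[0,0,0],0,0.5]]'

```text
t: 11.25
tcp_pos: [0.4669, -0.1677, 0.205]
tool_rot: [0.002, 1.0, -0.003, 0.004]
force: [0.3, 0.6, -0.5]
finger_gap: 0.747
```

Emit:
servo_tool --rows '[[[0,0,-20],0,0.5],[[0,0,-50],0,0.5],[[0,0,-90],0,0.5],[[0,0,-105],0,0.5],[[0,0,-105],0,0.5]]'

```text
t: 11.75
tcp_pos: [0.4666, -0.1674, 0.3123]
tool_rot: [0.002, 1.0, -0.005, 0.006]
force: [1.0, 0.2, -0.1]
finger_gap: 0.748
```

Emit:
servo_tool --rows '[[[-33,36,0],0,0.4],[[-66,72,0],0,0.4],[[-99,108,0],0,0.4],[[-125,140,0],0,0.4],[[-136,153,0],0,0.4],[[-136,153,0],0,0.4],[[-136,153,0],0,0.4]]'

```text
t: 12.45
tcp_pos: [0.6022, -0.0152, 0.3113]
tool_rot: [0.002, 1.0, -0.005, 0.005]
force: [-0.9, 0.3, -0.9]
finger_gap: 0.703
```

```bash
python3 - <<'E'
from h import *
s=sense();print(s['tcp_pos'],s['force'],s['finger_gap'])
for n in('scene','top'):
    s=snapshot(n);P=cloud(s);q=blob(P,(.466,-.168),.034,.034,.046);print(n,len(q),enc(q),np.percentile(q[:,2],[5,50,80,95]))
    q=blob(P,(.466,-.168),.034,.012,.03);print(n,len(q),enc(q),np.percentile(q[:,2],[5,50,80,95]))
cv2.imwrite('pics/t5.png',s['image'][150:310,280:480].repeat(3,0).repeat(3,1))
E
```

```text
[ 0.60221551 -0.0152455   0.31130084] [-0.8929223   0.26617718 -0.85922288] 0.7026362121588744
scene 125 ([0.4682, -0.168], 0.0249) [0.03498795 0.03906403 0.04051663 0.043393  ]
scene 189 ([0.464, -0.1607], 0.0307) [0.01431478 0.02121532 0.02381304 0.02777153]
top 245 ([0.4667, -0.1697], 0.0241) [0.03649376 0.0411369  0.0435037  0.04502819]
top 363 ([0.4651, -0.1681], 0.0322) [0.01678796 0.02357261 0.02579097 0.0280498 ]
```

View pics/t5.png

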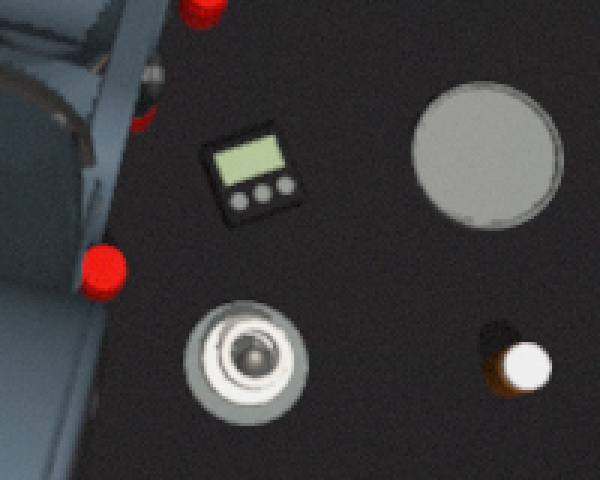

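Both rings are stacked and flat at (248,358): small-ring top about 42 mm, centred within 2 mm. Next is vial A, below the gripper.

Emit:
servo_tool --rows '[[[1,0,30],0,0.4],[[1,0,60],0,0.4],[[1,0,90],0,0.4],[[1,0,108],0,0.4],[[1,0,112],0,0.4],[[1,0,112],0,0.4]]'

```text
t: 13.15
tcp_pos: [0.6016, -0.0183, 0.1995]
tool_rot: [0.003, 1.0, -0.005, 0.004]
force: [0.8, 0.0, 0.4]
finger_gap: 0.703
```

Emit:
servo_tool --rows '[[[0,0,0],0,-0.6],[[0,0,0],0,-0.6],[[0,0,0],0,-0.6],[[0,0,0],0,-0.6],[[0,0,0],0,-0.6],[[0,0,0],0,-0.6],[[0,0,0],0,-0.6]]'

```text
t: 13.85
tcp_pos: [0.6021, -0.0187, 0.2012]
tool_rot: [0.003, 1.0, -0.005, 0.005]
force: [-1.2, -2.4, 6.1]
finger_gap: 0.371
```

Emit:
servo_tool --rows '[[[0,0,-10],0,-0.6],[[0,0,-40],0,-0.6],[[0,0,-80],0,-0.6],[[0,0,-110],0,-0.6],[[0,0,-110],0,-0.6]]'

```text
t: 14.35
tcp_pos: [0.6024, -0.0175, 0.3166]
tool_rot: [0.003, 1.0, -0.006, 0.011]
force: [0.6, -0.7, -0.7]
finger_gap: 0.369
```

Emit:
servo_tool --rows '[[[-2,40,0],0,-0.6],[[-5,85,0],0,-0.6],[[-8,130,0],0,-0.6],[[-11,175,0],0,-0.6],[[-13,200,0],0,-0.6],[[-13,207,0],0,-0.6],[[-13,207,0],0,-0.6]]'

```text
t: 15.05
tcp_pos: [0.6161, 0.1903, 0.3137]
tool_rot: [0.002, 1.0, -0.006, 0.01]
force: [0.0, -0.0, -0.5]
finger_gap: 0.375
```

```bash
python3 - <<'E'
from h import *
s=sense();print(s['tcp_pos'],s['force'],s['finger_gap'])
s=snapshot('scene');P=cloud(s)
q=blob(P,sense()['tcp_pos'],.03,.05,.2);print(len(q),np.percentile(q[:,2],[1,5,50,95]) if len(q) else 0)
cv2.imwrite('pics/s6.png',s['image'][160:340,200:440].repeat(3,0).repeat(3,1))
E
```

```text
[0.61609213 0.19033262 0.31373812] [ 0.02841167 -0.03625286 -0.50622024] 0.37457529927707917
530 [0.11137335 0.11643149 0.15981723 0.19188855]
```

View pics/s6.png

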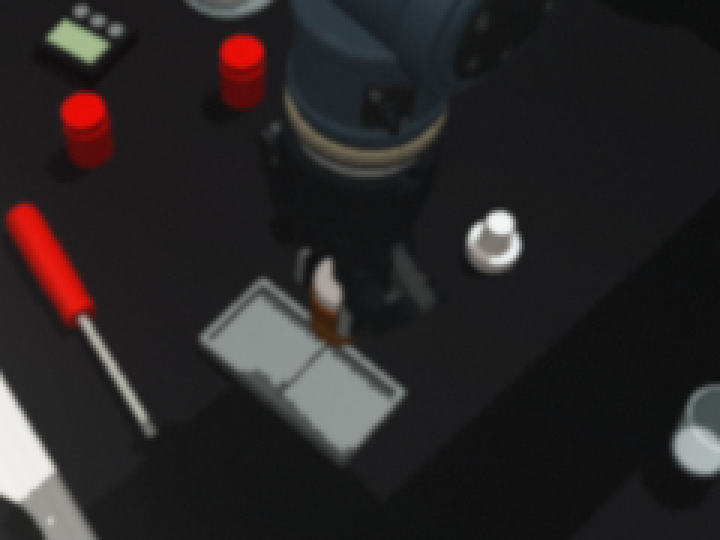

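The vial is held at (325,300), hanging above the tray. Lowering it into the +y compartment.

Emit:
servo_tool --rows '[[[1,1,25],0,-0.6],[[1,1,50],0,-0.6],[[1,1,75],0,-0.6],[[1,1,95],0,-0.6],[[1,1,105],0,-0.6],[[1,1,108],0,-0.6],[[1,1,108],0,-0.6],[[1,1,108],0,-0.6]]'

```text
t: 15.9
tcp_pos: [0.618, 0.1883, 0.2068]
tool_rot: [0.003, 1.0, -0.006, 0.011]
force: [0.2, 0.3, -0.6]
finger_gap: 0.373
```

```bash
python3 - <<'E'
from h import *
s=sense();print(s['tcp_pos'],s['tool_rot'],s['force'],s['finger_gap'])
E
```

```text
[0.61802669 0.18826992 0.20676651] [ 0.00307746  0.99991244 -0.00638855  0.01117252] [ 0.20650541  0.25736547 -0.5612562 ] 0.37257169324460016
```

Emit:
servo_tool --rows '[[[2,3,0],0,-0.6],[[3,4,1],0,-0.6],[[3,4,1],0,-0.6],[[3,4,1],0,0.15],[[3,4,1],0,0.15],[[3,4,1],0,0.15],[[3,4,1],0,0.15],[[3,4,1],0,0.15]]'

```text
t: 16.7
tcp_pos: [0.6151, 0.1922, 0.2057]
tool_rot: [0.003, 1.0, -0.006, 0.011]
force: [0.2, -1.3, 0.7]
finger_gap: 0.577
```

Emit:
servo_tool --rows '[[[0,0,-20],0,0.15],[[0,0,-50],0,0.15],[[0,0,-90],0,0.15],[[0,0,-105],0,0.15],[[0,0,-105],0,0.15]]'

```text
t: 17.2
tcp_pos: [0.6136, 0.1938, 0.3135]
tool_rot: [0.003, 1.0, -0.006, 0.014]
force: [0.9, 0.6, 0.3]
finger_gap: 0.575
```

Emit:
servo_tool --rows '[[[20,-45,0],0,0.4],[[35,-90,0],0,0.4],[[50,-135,0],0,0.4],[[65,-180,0],0,0.4],[[80,-225,0],0,0.4],[[95,-270,0],0,0.4],[[110,-315,0],0,0.4],[[125,-360,0],0,0.4]]'

```text
t: 18.0
tcp_pos: [0.4849, -0.1668, 0.3125]
tool_rot: [0.003, 1.0, -0.005, 0.013]
force: [0.2, -0.1, 0.2]
finger_gap: 0.699
```

```bash
python3 - <<'E'
from h import *
s=sense();print(s['tcp_pos'],s['tool_rot'],s['force'],s['finger_gap'])
ax=np.radians(13.9);R=np.array([[np.cos(ax),np.sin(ax)],[-np.sin(ax),np.cos(ax)]])
for n in('scene','top'):
    s=snapshot(n);P=cloud(s);q=blob(P,(.615,.192),.04,.045,.07);c,r=enc(q);print(n,len(q),c,r,np.percentile(q[:,2],[5,50,95]),'tray',R@(np.array(c)-[.622,.1618]))
    q=blob(P,(.615,.192),.045,.02,.045);print(len(q),enc(q))
E
```

```text
[ 0.48489267 -0.16682077  0.3124508 ] [ 0.00312521  0.99990035 -0.00503166  0.01281418] [ 0.19138101 -0.13718845  0.18127269] 0.6988818571186105
scene 217 [0.6166, 0.1895] 0.0164 [0.04878135 0.05131863 0.05353171] tray [0.00141245 0.02818608]
106 ([0.6169, 0.1903], 0.0168)
top 137 [0.6144, 0.1888] 0.0162 [0.05005038 0.05412721 0.05775364] tray [-0.00089129  0.02803508]
3 ([0.6145, 0.1981], 0.0253)
```

Emit:
servo_tool --rows '[[[6,-45,0],0,0.4],[[12,-90,0],0,0.4],[[18,-135,0],0,0.4],[[24,-175,0],0,0.4],[[25,-185,0],0,0.4],[[25,-185,0],0,0.4],[[25,-185,0],0,0.4]]'

```text
t: 18.8
tcp_pos: [0.4572, -0.3533, 0.313]
tool_rot: [0.006, 1.0, -0.004, 0.012]
force: [1.0, 0.1, -0.4]
finger_gap: 0.7
```

Emit:
servo_tool --rows '[[[0,0,30],0,0.4],[[0,0,60],0,0.4],[[0,0,90],0,0.4],[[0,0,108],0,0.4],[[0,0,112],0,0.4],[[0,0,112],0,0.4],[[0,0,112],0,0.4]]'

```text
t: 19.5
tcp_pos: [0.4605, -0.3536, 0.2019]
tool_rot: [0.006, 1.0, -0.005, 0.013]
force: [-1.0, -1.0, 1.1]
finger_gap: 0.7
```

Emit:
servo_tool --rows '[[[-2,0,1],0,0.4],[[-2,0,1],0,-0.6],[[-2,0,1],0,-0.6],[[-2,0,1],0,-0.6],[[-2,0,1],0,-0.6],[[-2,0,1],0,-0.6],[[-2,0,1],0,-0.6],[[-2,0,1],0,-0.6]]'

```text
t: 20.3
tcp_pos: [0.4627, -0.3539, 0.2021]
tool_rot: [0.006, 1.0, -0.005, 0.013]
force: [-0.2, 0.5, 6.1]
finger_gap: 0.374
```

Emit:
servo_tool --rows '[[[0,0,-10],0,-0.6],[[0,0,-40],0,-0.6],[[0,0,-80],0,-0.6],[[0,0,-120],0,-0.6],[[0,0,-120],0,-0.6]]'

```text
t: 20.8
tcp_pos: [0.4606, -0.3538, 0.3281]
tool_rot: [0.006, 1.0, -0.01, 0.017]
force: [0.5, -0.7, 0.9]
finger_gap: 0.367
```

Emit:
servo_tool --rows '[[[-14,45,0],0,-0.6],[[-28,90,0],0,-0.6],[[-43,135,0],0,-0.6],[[-57,180,0],0,-0.6],[[-71,225,0],0,-0.6],[[-86,270,0],0,-0.6],[[-100,315,0],0,-0.6],[[-114,360,0],0,-0.6]]'

```text
t: 21.6
tcp_pos: [0.5789, 0.0066, 0.3243]
tool_rot: [0.006, 1.0, -0.01, 0.017]
force: [0.6, 0.0, -0.6]
finger_gap: 0.373
```

```bash
cat >>h.py <<'E'
from scipy.spatial.transform import Rotation
def st():
    s=sense();z=Rotation.from_quat(s['tool_rot']).as_matrix();p=np.array(s['tcp_pos'])
    print('tcp',p.round(4),'toolz',z[:,2].round(4),'y',z[:2,1].round(3),'grasp',(p+.155*z[:,2]).round(4),'F',np.round(s['force'],1),'gap',round(s['finger_gap'],3),'t',s['t'])
E
python3 -c "from h import *; st()"
```

```text
tcp [0.5789 0.0066 0.3243] toolz [ 0.0331 -0.0201 -0.9993] y [0.012 1.   ] grasp [0.584  0.0035 0.1694] F [ 0.6  0.  -0.6] gap 0.373 t 21.6
```

Emit:
servo_tool --rows '[[[-14,43,0],0,-0.6],[[-28,86,0],0,-0.6],[[-40,118,0],0,-0.6],[[-42,129,0],0,-0.6],[[-42,129,0],0,-0.6],[[-42,129,0],0,-0.6],[[-42,129,0],0,-0.6]]'

```text
t: 22.3
tcp_pos: [0.622, 0.1335, 0.3229]
tool_rot: [0.007, 1.0, -0.01, 0.016]
force: [-0.7, 0.7, -0.6]
finger_gap: 0.366
```

Emit:
servo_tool --rows '[[[0,0,25],0,-0.6],[[0,0,50],0,-0.6],[[0,0,70],0,-0.6],[[0,0,85],0,-0.6],[[0,0,92],0,-0.6],[[0,0,92],0,-0.6],[[0,0,92],0,-0.6]]'

```text
t: 23.0
tcp_pos: [0.6254, 0.1313, 0.2317]
tool_rot: [0.007, 1.0, -0.01, 0.017]
force: [-0.1, 1.2, -1.0]
finger_gap: 0.371
```

```bash
python3 - <<'E'
from h import *
st()
s=snapshot('scene');P=cloud(s);cv2.imwrite('pics/s7.png',s['image'][180:330,240:400].repeat(4,0).repeat(4,1))
E
```

```text
tcp [0.6254 0.1313 0.2317] toolz [ 0.033  -0.0207 -0.9992] y [0.015 1.   ] grasp [0.6305 0.1281 0.0768] F [-0.1  1.2 -1. ] gap 0.371 t 23.0
```

View pics/s7.png

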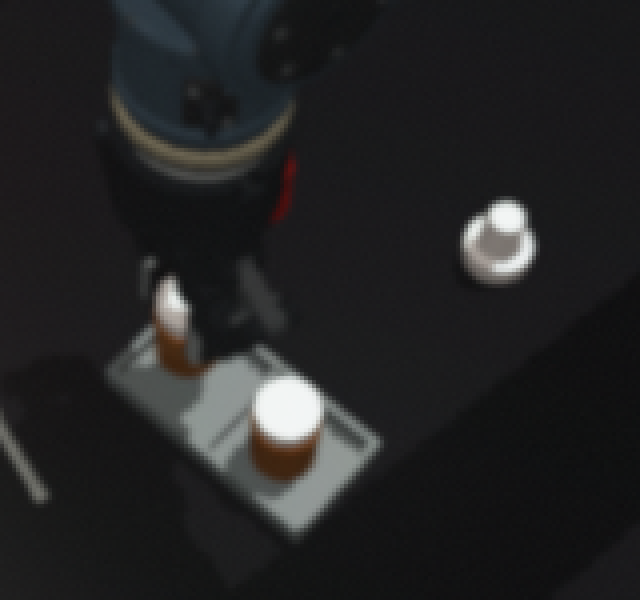

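Vial A stands upright in its compartment at (287,430). Vial B hangs above the other one at (172,320), clear of A.

Emit:
servo_tool --rows '[[[1,3,8],0,-0.6],[[1,3,16],0,-0.6],[[1,3,22],0,-0.6],[[1,3,25],0,-0.6],[[1,3,25],0,-0.6],[[1,3,25],0,-0.6]]'

```text
t: 23.65
tcp_pos: [0.6254, 0.134, 0.2067]
tool_rot: [0.007, 1.0, -0.01, 0.017]
force: [-0.1, -0.3, -0.5]
finger_gap: 0.372
```

Emit:
servo_tool --rows '[[[0,0,0],0,0.1],[[0,0,0],0,0.1],[[0,0,0],0,0.1],[[0,0,0],0,0.1],[[0,0,0],0,0.1]]'

```text
t: 24.15
tcp_pos: [0.6254, 0.1339, 0.2068]
tool_rot: [0.007, 1.0, -0.01, 0.017]
force: [-0.8, -0.7, 0.6]
finger_gap: 0.549
```

Emit:
servo_tool --rows '[[[0,0,-15],0,0.1],[[0,0,-45],0,0.1],[[0,0,-80],0,0.1],[[0,0,-100],0,0.1],[[0,0,-100],0,0.1],[[0,0,-100],0,0.1]]'

```text
t: 24.75
tcp_pos: [0.6218, 0.136, 0.3077]
tool_rot: [0.007, 1.0, -0.01, 0.018]
force: [-0.7, -0.2, -0.8]
finger_gap: 0.55
```

```bash
python3 - <<'E'
from h import *
st()
ax=np.radians(13.9);R=np.array([[np.cos(ax),np.sin(ax)],[-np.sin(ax),np.cos(ax)]])
for n in('scene','top'):
    s=snapshot(n);P=cloud(s)
    for c0 in((.615,.19),(.63,.13)):
        q=blob(P,c0,.03,.045,.06)
        if len(q)<10: print(n,len(q));continue
        c,r=enc(q);print(n,len(q),c,r,np.percentile(q[:,2],[5,50,95]),'tray',R@(np.array(c)-[.622,.1618]))
    q=blob(P,(.453,.16),.03,.03,.05)
    if len(q)>9: print('stopper',enc(q))
E
```

```text
tcp [0.6218 0.136  0.3077] toolz [ 0.0352 -0.0205 -0.9992] y [0.014 1.   ] grasp [0.6273 0.1329 0.1529] F [-0.7 -0.2 -0.8] gap 0.55 t 24.75
scene 219 [0.617, 0.1893] 0.0164 [0.04776921 0.05157043 0.05358835] tray [0.00175269 0.02789584]
scene 200 [0.6313, 0.1296] 0.0164 [0.04823092 0.0515085  0.05346713] tray [ 0.00129232 -0.03349119]
stopper ([0.4544, 0.1611], 0.0104)
top 0
top 80 [0.6295, 0.1258] 0.0153 [0.0474656  0.05384652 0.05683686] tray [-0.00136784 -0.0367475 ]
stopper ([0.4529, 0.16], 0.0101)
```

Both vials stand upright on the tray floor: tray y ≈ +28 and −34 mm, tops at 54 mm. Next, the stopper.

Emit:
servo_tool --rows '[[[40,7,0],0,0.3],[[85,14,0],0,0.3],[[130,21,0],0,0.3],[[165,28,0],0,0.3],[[179,28,0],0,0.3],[[179,28,0],0,0.3],[[179,28,0],0,0.3]]'

```text
t: 25.55
tcp_pos: [0.4437, 0.1664, 0.2992]
tool_rot: [0.007, 1.0, -0.01, 0.016]
force: [0.3, 0.1, -0.5]
finger_gap: 0.645
```

Emit:
servo_tool --rows '[[[0,0,25],0,0.3],[[0,0,50],0,0.3],[[0,0,70],0,0.3],[[0,0,70],0,0.3],[[0,0,70],0,0.3]]'

```text
t: 26.05
tcp_pos: [0.4472, 0.1648, 0.2288]
tool_rot: [0.007, 1.0, -0.01, 0.016]
force: [1.6, -0.6, 0.5]
finger_gap: 0.651
```

```bash
python3 - <<'E'
from h import *
st()
s=snapshot('scene');P=cloud(s);cv2.imwrite('pics/s8.png',s['image'][170:290,300:460].repeat(4,0).repeat(4,1))
E
```

```text
tcp [0.4472 0.1648 0.2288] toolz [ 0.0321 -0.0207 -0.9993] y [0.015 1.   ] grasp [0.4521 0.1616 0.074 ] F [ 1.6 -0.6  0.5] gap 0.651 t 26.05
```

View pics/s8.png

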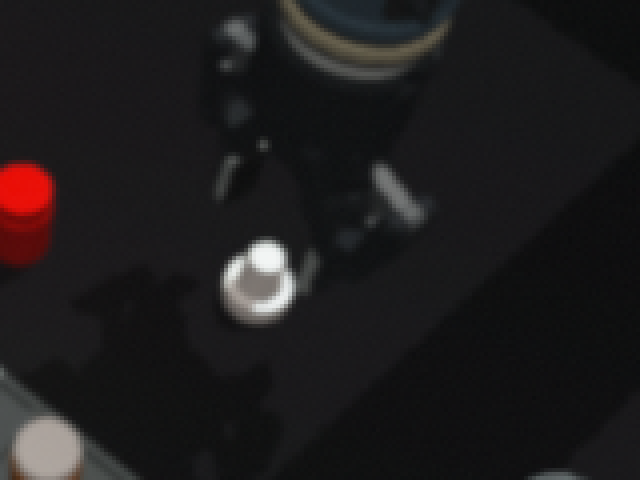

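The stopper at (258,280) lies between the fingers, at (230,175) and (308,268). Descending.

Emit:
servo_tool --rows '[[[0,0,20],0,0.3],[[0,0,40],0,0.3],[[0,0,50],0,0.3],[[0,0,53],0,0.3],[[0,0,53],0,0.3]]'

```text
t: 26.6
tcp_pos: [0.4491, 0.1638, 0.1768]
tool_rot: [0.007, 1.0, -0.01, 0.017]
force: [-0.1, -0.1, 0.6]
finger_gap: 0.646
```

Emit:
servo_tool --rows '[[[0,0,0],0,-0.5],[[0,0,0],0,-0.5],[[0,0,0],0,-0.5],[[0,0,0],0,-0.5],[[0,0,0],0,-0.5],[[0,0,0],0,-0.5]]'

```text
t: 27.2
tcp_pos: [0.4493, 0.1639, 0.1779]
tool_rot: [0.007, 1.0, -0.01, 0.018]
force: [-0.2, -0.1, 6.5]
finger_gap: 0.387
```

Emit:
servo_tool --rows '[[[0,0,-10],0,-0.5],[[0,0,-40],0,-0.5],[[0,0,-80],0,-0.5],[[0,0,-120],0,-0.5],[[0,0,-120],0,-0.5],[[0,0,-120],0,-0.5]]'

```text
t: 27.8
tcp_pos: [0.4449, 0.1664, 0.2992]
tool_rot: [0.007, 1.0, -0.01, 0.02]
force: [-0.8, 0.4, -0.2]
finger_gap: 0.386
```

```bash
python3 - <<'E'
from h import *
st()
s=snapshot('scene');P=cloud(s);cv2.imwrite('pics/s9.png',s['image'][130:270,300:460].repeat(4,0).repeat(4,1))
E
```

```text
tcp [0.4449 0.1664 0.2992] toolz [ 0.0389 -0.0199 -0.999 ] y [0.015 1.   ] grasp [0.4509 0.1633 0.1443] F [-0.8  0.4 -0.2] gap 0.386 t 27.8
```

View pics/s9.png

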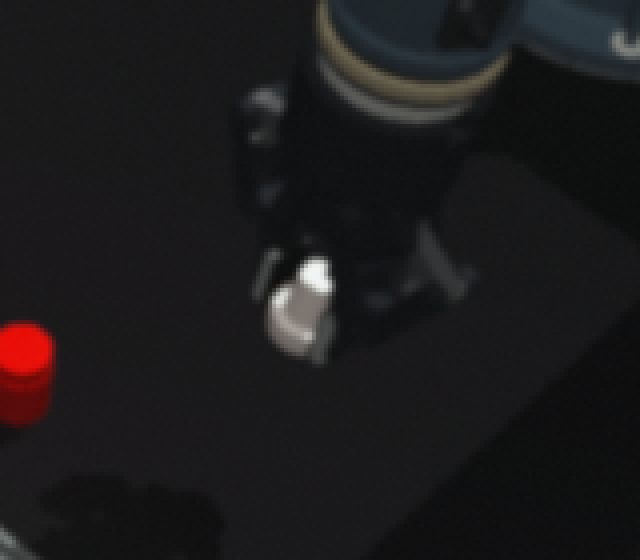

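The stopper is held by its head, upright, at (300,310). Carrying it to the dish.

Emit:
servo_tool --rows '[[[-16,-45,0],0,-0.5],[[-32,-90,0],0,-0.5],[[-47,-135,0],0,-0.5],[[-63,-180,0],0,-0.5],[[-79,-225,0],0,-0.5],[[-95,-270,0],0,-0.5],[[-106,-300,0],0,-0.5],[[-106,-300,0],0,-0.5]]'

```text
t: 28.65
tcp_pos: [0.5475, -0.1396, 0.3062]
tool_rot: [0.01, 1.0, -0.011, 0.019]
force: [1.3, -0.3, -1.3]
finger_gap: 0.389
```

Emit:
servo_tool --rows '[[[-16,-45,0],0,-0.5],[[-32,-90,0],0,-0.5],[[-47,-135,0],0,-0.5],[[-63,-180,0],0,-0.5],[[-70,-200,0],0,-0.5],[[-70,-200,0],0,-0.5],[[-70,-200,0],0,-0.5]]'

```text
t: 29.35
tcp_pos: [0.6127, -0.3397, 0.3106]
tool_rot: [0.01, 1.0, -0.009, 0.016]
force: [0.3, 0.3, -0.8]
finger_gap: 0.387
```

```bash
python3 -c "from h import *; st()"
```

```text
tcp [ 0.6127 -0.3397  0.3106] toolz [ 0.0327 -0.0177 -0.9993] y [0.02 1.  ] grasp [ 0.6177 -0.3425  0.1557] F [ 0.3  0.3 -0.8] gap 0.387 t 29.35
```

Lowering from 0.3106 to about 0.182, then releasing.

Emit:
servo_tool --rows '[[[0,3,30],0,-0.5],[[0,3,60],0,-0.5],[[0,3,85],0,-0.5],[[0,3,105],0,-0.5],[[0,3,118],0,-0.5],[[0,3,124],0,-0.5],[[0,3,127],0,-0.5],[[0,3,127],0,-0.5]]'

```text
t: 30.15
tcp_pos: [0.6171, -0.3387, 0.184]
tool_rot: [0.01, 1.0, -0.009, 0.017]
force: [-0.1, 0.3, 0.0]
finger_gap: 0.387
```

```bash
python3 -c "from h import *; st()"
```

```text
tcp [ 0.6171 -0.3387  0.184 ] toolz [ 0.0331 -0.0179 -0.9993] y [0.02 1.  ] grasp [ 0.6222 -0.3414  0.0291] F [-0.1  0.3  0. ] gap 0.387 t 30.15
```

Emit:
servo_tool --rows '[[[0,0,1],0,-0.5],[[0,0,2],0,-0.5],[[0,0,2],0,-0.5],[[0,0,2],0,0.2],[[0,0,2],0,0.2],[[0,0,2],0,0.2],[[0,0,2],0,0.2],[[0,0,2],0,0.2]]'

```text
t: 30.95
tcp_pos: [0.6172, -0.3387, 0.182]
tool_rot: [0.01, 1.0, -0.009, 0.017]
force: [-0.4, 0.7, 0.5]
finger_gap: 0.596
```

Emit:
servo_tool --rows '[[[0,0,-15],0,0.2],[[0,0,-45],0,0.2],[[0,0,-85],0,0.2],[[0,0,-125],0,0.2],[[0,0,-160],0,0.2],[[0,0,-170],0,0.2],[[0,0,-170],0,0.2]]'

```text
t: 31.65
tcp_pos: [0.6118, -0.3358, 0.3552]
tool_rot: [0.01, 1.0, -0.011, 0.019]
force: [0.5, 0.3, 0.0]
finger_gap: 0.603
```

Emit:
servo_tool --rows '[[[40,0,0],0,0.2],[[80,0,0],0,0.2],[[120,0,0],0,0.2],[[150,0,0],0,0.2],[[150,0,0],0,0.2],[[150,0,0],0,0.2]]'

```text
t: 32.25
tcp_pos: [0.4614, -0.333, 0.3482]
tool_rot: [0.01, 1.0, -0.01, 0.018]
force: [-0.3, 0.4, 0.2]
finger_gap: 0.597
```

```bash
python3 - <<'E'
from h import *
st()
ax=np.radians(13.9);R=np.array([[np.cos(ax),np.sin(ax)],[-np.sin(ax),np.cos(ax)]])
for n in('scene','top'):
    s=snapshot(n);P=cloud(s);cv2.imwrite(f'pics/{n}10.png',s['image'])
    for k,c0,r0,a,b in(('vA',(.615,.19),.03,.045,.065),('vB',(.63,.13),.03,.045,.065),('ringS',(.466,-.168),.034,.034,.046),('stop top',(.624,-.342),.04,.036,.055),('stop all',(.624,-.342),.04,.015,.055),('beaker',(.44,.35),.04,.045,.06)):
        q=blob(P,c0,r0,a,b)
        if len(q)<10: print(n,k,len(q));continue
        c,r=enc(q);print(n,k,len(q),c,r,np.percentile(q[:,2],[5,50,95]).round(4),(R@(np.array(c)-[.622,.1618])).round(4) if k[0]=='v' else '')
E
```

```text
tcp [ 0.4614 -0.333   0.3482] toolz [ 0.036  -0.0194 -0.9992] y [0.021 1.   ] grasp [ 0.467  -0.336   0.1934] F [-0.3  0.4  0.2] gap 0.597 t 32.25
scene vA 218 [0.6164, 0.1897] 0.0163 [0.0482 0.0514 0.0535] [0.0013 0.0284]
scene vB 198 [0.6315, 0.13] 0.0164 [0.0485 0.0513 0.0534] [ 0.0016 -0.0332]
scene ringS 174 [0.4689, -0.1681] 0.025 [0.0351 0.0392 0.0442] 
scene stop top 41 [0.6222, -0.3402] 0.0095 [0.0368 0.0413 0.0436] 
scene stop all 129 [0.6214, -0.341] 0.018 [0.0155 0.0268 0.0425] 
scene beaker 151 [0.4396, 0.3503] 0.0226 [0.0458 0.0503 0.0527] 
top vA 182 [0.6152, 0.1892] 0.0169 [0.0481 0.054  0.0575] [-0.      0.0282]
top vB 178 [0.6299, 0.1288] 0.0163 [0.049  0.0539 0.0576] [-0.0003 -0.0339]
top ringS 0
top stop top 70 [0.6187, -0.3426] 0.0102 [0.038  0.0434 0.047 ] 
top stop all 205 [0.62, -0.3419] 0.0186 [0.0161 0.0249 0.0459] 
top beaker 111 [0.4399, 0.3494] 0.0224 [0.0456 0.0517 0.0563]
```

View pics/scene10.png

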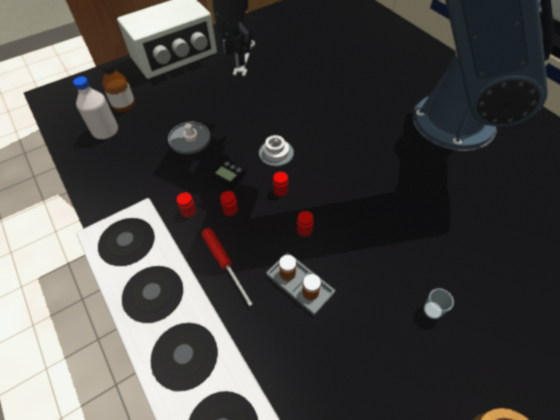

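The final picture shows the rings on the post (276,150), the vials in the tray (288,266) and (312,287), the stopper standing in the dish (189,132) and the beaker upright (438,304). The arm is clear, so I'm handing in.

```bash
python3 -c "from station import *; print(sign_off())"
```

```text
the job is handed in; nothing more can be done
None
```

All five parts are in their places and the job is handed in at about 32 s of the 128 s allowed. No verdict was reported, so what follows rests on my own last measurements.

| Part | Last check, both cameras unless noted |
|---|---|
| Rings on the post | Flat, large below small. Small ring's top at about 42 mm, within about 3 mm of the axis. Large ring within about 1 mm of the axis when placed. |
| Vials in the tray | One upright in each compartment, on the floor. Tray x within 2 mm, tray y about +28 mm and −34 mm. Cap tops at about 54 mm. |
| Stopper in the dish | Standing on its head, about 5 mm from the centre. Top at about 43 mm. |
| Beaker | Upright, not moved. |

- **Cameras disagree slightly:** the two views differ by 2–3 mm in position and height, roughly the stated calibration error. This is well inside the tolerances.
- **Small ring, final look:** the arm hid it from the top camera, so that check used the scene camera only. The top camera had confirmed it right after placing.
- **Tool tilt:** the gripper drifted to about 0.04 rad off vertical over the run. I allowed for it in the later grasps, and both vials and the stopper look upright in the last picture.

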